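# Check the cartons through the bridge

### The arm

A 6-joint arm with a two-finger parallel gripper is mounted at the origin on the work surface. World frame = base frame: x ahead of the robot, y to its left, z up, the work surface at z = 0. Lengths are in m, angles in rad, forces in N, time in s.
With the tool pointing down it reaches from about 0.275 to 1 m from the base axis. Payload 8.4 kg.
Tool frame: the origin (TCP) lies midway between the tips of the shut fingers; the grasp point (between the pads) lies manip.grip_depth behind it (manip.grip_depth is the distance from the TCP to the grasp point, in m); y points along the fingers, z is the direction in which the jaws open and shut, and the axes are right-handed (so a half turn about y gives the same grasp; the last joint's range is limited). The gripper opens to 85 mm and grips with 20 to 120 N. Pads are 22 mm wide; open, the fingers measure 114 mm over their backs; the gripper's body (76 mm by 85 mm) begins 54 mm behind the grasp point. The pads swing forward as they close: fully open they stand 13 mm farther back than shut.
Start: joints at [-1.2, 0.353, 1.633, -0, 1.155, -0.002], TCP at [0.228, -0.582, 0.231] pointing down, gripper open.
Joint ranges: [-2.63, 2.63], [-0.92, 2.1], [0.06, 2.66], [-1.3, 4.44], [0, 2.69], [-3.02, 3.02]. Speed limits (rad/s): [2.22, 2.22, 2.79, 3.14, 3.14, 3.14].

### API

Orientations are given as a rotation vector (axis times angle).
In Python, from rig import manip gives the robot as it stands. The module is installed in compiled form; this text tells all that it offers. Calls block until the motion is done:
- manip.move_to(position, orientation): joint-space move of the TCP to a pose.
- manip.movel(position, frame=None, velocity=0.15): straight line of the TCP; frame=None keeps the orientation; velocity is the mean speed in m/s.
- manip.movej(angles): joint-space move.
- manip.gripper_to(opening, f_grip=None): finger opening in m; f_grip is the grip in N (None keeps the last); returns when the fingers have stopped.
- manip.pause(seconds).
- manip.solve_ik(position, orientation): joint angles nearest the present ones, or None.
- manip.camera(name): name is "side" or "top"; returns the picture (400x640x3 uint8, blue, green, red); there is no depth.
- manip.camera_params(name): a dict with "fx", "fy", "cx", "cy" (pixels), "rvec" (rotation vector, rad) and "tvec" (3), from world to camera coordinates, as OpenCV has them. Camera axes: x right, y down, z forward; pixel columns grow to the right and rows downward; lengths in m; the calibration is good to about 2 mm. A picture is of the moment at which its call begins. camera_params takes no time and is no camera call.
A pose or a line that the arm cannot do raises manip.PlanningError and nothing moves.
- manip.job_done(): hands the job in, once; it reports no verdict.
Readings, each from a call of its own:
- manip.get_time(): time.
- manip.get_joint_pos(): joint angles.
- manip.get_joint_velocities(): joint speeds.
- manip.get_effort(): joint torques, N m.
- manip.get_position(): TCP position.
- manip.get_orientation(): TCP orientation.
- manip.get_wrist_force(): force on the tool from outside, world axes, zero at the start.
- manip.get_wrist_torque(): the same for the moment, N m.
- manip.get_width(): finger opening in m.
Only numpy, scipy, OpenCV 4.12 (cv2) and the standard library are available. Lean on these libraries where they do the work, as an engineer would, in place of code of your own. Each camera call takes 0.05 s, during which the arm holds its last target. There are 200 camera calls.

### The job

First make sure by touch that the checking bridge is switched on: feel gently for the toggle hidden under the hood of its switch box, flip it on (to the robot's left) only if it is off, and leave it alone if it is already on. Then pass every carton on the counter along the channel and through the opening under the bridge, from the robot's right to its left, never over or round the bridge, and put each down in the low yellow crate, lying flat on the crate's floor. Leave the other articles on the counter in place.

Things in the scene. Friction and masses are not known exactly. Their poses are not given: they have to be found in the camera images.
- carton0_mid (a point): centre of a plain brown cardboard carton, a closed square bar 120 mm long (its own x axis) and 46 x 46 mm across, about 220 g. Two or three of the three cartons are present; an absent one has no pose. All four long faces are alike, any of them may be down
- carton1_mid (a point): centre of a plain brown cardboard carton, a closed square bar 120 mm long (its own x axis) and 46 x 46 mm across, about 220 g. Two or three of the three cartons are present; an absent one has no pose. All four long faces are alike, any of them may be down
- carton2_mid (a point): centre of a plain brown cardboard carton, a closed square bar 120 mm long (its own x axis) and 46 x 46 mm across, about 220 g. Two or three of the three cartons are present; an absent one has no pose. All four long faces are alike, any of them may be down
- bridge: grey checking bridge over a guide channel, fixed. Origin: on the counter under the channel's middle; cartons travel along its +y (to the robot's left), x is across, z up. Channel: y -160 to +160 mm, floor 6 mm above the counter, 56 mm wide between two rails 8 mm thick, rail tops 24 mm above the counter, both ends open
- bridge_opening (a point): middle of the bridge's opening, on the channel floor. The bridge spans 50 mm of the channel (y -25 to +25 mm); beam underside 65 mm, top 85 mm above the counter; posts x -48 to -36 and 36 to 66 mm, no higher. A carton is longer than the bridge is deep: pushed from behind it sticks out beyond, and can be drawn out by its leading end
- switch_box: grey hooded switch box of the bridge, fixed, 120 deep (x), 230 wide (y), 182 mm high. Origin: middle of its underside; +x away from the robot, +y to its left. Open only towards the robot (-x side): plinth top z 35 mm, roof underside z 174 mm, side walls inside at y +-109 mm, back wall inside at x 52 mm; roof begins at x -60 mm, side walls too
- toggle_pivot (a point): pivot of the black toggle inside the hood, unlit: box x -45, y 0, z 35 mm, axis along box x. Stick 10 mm thick, 60 mm long to the centre of its 16 mm ball. Top-heavy, so it rests at OFF (ball at box y -19, z 92 mm, robot's right) or ON (y +19, z 92, left); which is not reported: feel. About 2 N at the ball starts it from OFF; past upright it falls over by itself
- crate: low yellow plastic crate, fixed, for the checked cartons: 250 (x) x 170 (y) x 26 mm high outside, walls and floor 5 mm; origin: middle of its underside; it has room for three cartons side by side along its own y axis (70 mm apart in x)
- tin: small tin, 40 mm across, 66 mm high, among the cartons; bystander, to be left in place (origin: centre of its underside)
- oil_a: tall oil bottle, 72 mm across, 230 mm high; bystander, to be left in place (origin: centre of its underside)
- oil_b: tall oil bottle, 72 mm across, 230 mm high; bystander, to be left in place (origin: centre of its underside)
- jar: jar, 56 mm across, 80 mm high; bystander, to be left in place (origin: centre of its underside)
- mug: white mug, 76 mm across, 85 mm high, handle at its +y; bystander, to be left in place (origin: centre of its underside)
- brush: hand brush 200 mm long lying along its x axis, about 20 mm high, origin in its middle; bystander, to be left in place
Things that resemble listed ones, but are neither listed nor needed, are in the scene too. Leave any turquoise look-alike of the part that bears carton0_mid alone.

How it is judged:
By the outcome, as a careful person would: the job done as asked, in the order asked, and still so for the second after the job is handed in, with the robot touching nothing.
Of carton0, carton1, carton2 only 2 to 3 are there at a start; the rules pass over those that are not, and their reading is None.
At some moment in a run one of carton0, carton1, carton2 may be knocked a few centimetres aside while the robot is not near it.
Once in a run the grip may slacken for a moment while it holds something.
It also fails if it takes over 210 s, if anything falls off the work surface, if the arm or the gripper's body presses on something with over 40 N, if the wrist force passes 120 N, or if a joint passes its speed limit or range.

## Working session

There is one attempt and no reset: what is moved stays moved. The work goes in short steps, each a Python script; the robot and the scene stay as the last script left them, time stands still between calls to the robot, and variables do not carry over. Pictures are saved under pics/ and viewed, about 12 in all and at most 16, crops included, and the job is handed in when it is done.

```bash
mkdir -p pics; ls
python3 - <<'E'
from rig import manip
import cv2
for n in("top","side"):
    cv2.imwrite(f"pics/{n}0.png",manip.camera(n)); p=manip.camera_params(n); print(n,p)
print(manip.grip_depth,manip.get_orientation(),manip.get_time(),manip.get_width(),manip.get_wrist_force())
E
```

```text
pics
top {'fx': 415.1317843698342, 'fy': 415.1317843698342, 'cx': 316.44441872625384, 'cy': 202.7166550785418, 'rvec': array([ 2.18478603, -2.11915362,  0.17671501]), 'tvec': array([-0.06882865,  0.51982395,  1.11970143])}
side {'fx': 469.8137439181041, 'fy': 469.8137439181041, 'cx': 316.5015299183475, 'cy': 196.8073435518819, 'rvec': array([ 0.60586923, -2.56316923,  1.3098009 ]), 'tvec': array([0.44528435, 0.20584694, 0.91167784])}
0.0187 [-0.38074094  2.01908601 -2.01655595] 0.1 0.08527503838060456 [0.12170982 1.23156194 0.54985857]
```

View pics/top0.png

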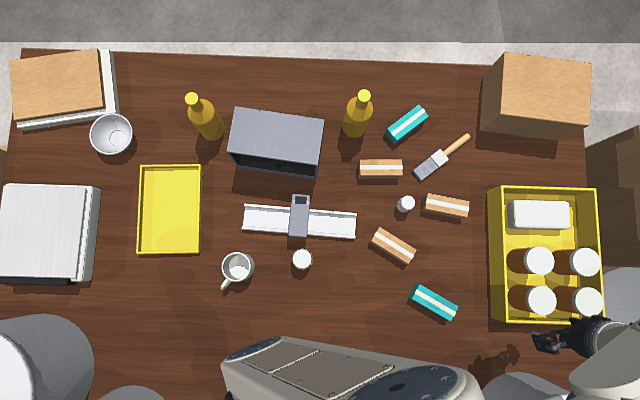

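View pics/side0.png

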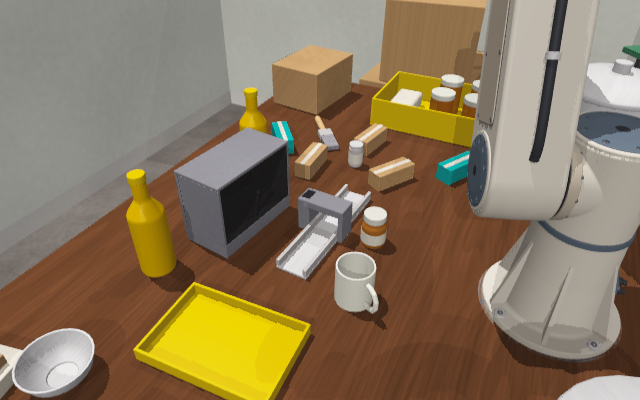

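The pictures show three brown cartons in the top view at (381,168), (447,206) and (393,246). The look-alikes are the turquoise bars at (407,124) and (433,302) and the big boxes at (535,95) and (58,82); I leave all of those. The crate is the low yellow one at (169,210), not the tall one at (545,255). The bridge is at (299,217) and the switch box at (277,140).

```bash
cat > h.py <<'E'
from rig import manip
import cv2, numpy as np
from scipy.spatial.transform import Rotation as R
def ray(n,uv,z):
    p=manip.camera_params(n); M=cv2.Rodrigues(p["rvec"])[0]; t=np.asarray(p["tvec"])
    c=-M.T@t; d=M.T@np.array([(uv[0]-p["cx"])/p["fx"],(uv[1]-p["cy"])/p["fy"],1])
    return c+d*(z-c[2])/d[2]
def proj(n,X):
    p=manip.camera_params(n)
    K=np.array([[p["fx"],0,p["cx"]],[0,p["fy"],p["cy"]],[0,0,1]])
    return cv2.projectPoints(np.float64(X).reshape(-1,1,3),p["rvec"],p["tvec"],K,None)[0].reshape(-1,2)
def cartons(im=None,z=0.046,area=(250,1300)):
    """brown cartons in the top view: centre xy, long-axis angle, pixel, size"""
    if im is None: im=manip.camera("top")
    h=cv2.cvtColor(im,cv2.COLOR_BGR2HSV)
    m=cv2.inRange(h,(5,60,150),(20,170,255))
    m=cv2.morphologyEx(m,cv2.MORPH_CLOSE,np.ones((7,7)))
    out=[]
    for c in cv2.findContours(m,cv2.RETR_EXTERNAL,cv2.CHAIN_APPROX_NONE)[0]:
        if not area[0]<cv2.contourArea(c)<area[1]: continue
        w=np.array([ray("top",q[0],z)[:2] for q in c],np.float32)
        (cx,cy),(a,b),_=r=cv2.minAreaRect(w)
        bx=cv2.boxPoints(r); e=[bx[1]-bx[0],bx[2]-bx[1]]; l=max(e,key=np.linalg.norm)
        out.append((np.array([cx,cy]),np.arctan2(l[1],l[0])%np.pi,c.mean(0)[0],(max(a,b),min(a,b))))
    return out
E
python3 - <<'E'
from h import *
np.set_printoptions(precision=3,suppress=True)
for n in("top","side"):
    p=manip.camera_params(n);M=cv2.Rodrigues(p["rvec"])[0];print(n,-M.T@p["tvec"])
im=cv2.imread("pics/top0.png")
for c in cartons(im): print(*c)
a=cv2.resize(im[90:280,215:480],None,fx=3,fy=3,interpolation=cv2.INTER_CUBIC);cv2.imwrite("pics/c1.png",a[:,:800])
E
```

```text
top [ 0.351 -0.037  1.185]
side [0.13  0.753 0.698]
[ 0.411 -0.267] 1.0420783 [393.769 244.923] (0.11941327154636383, 0.04556763172149658)
[ 0.527 -0.417] 1.3964543 [447.393 204.518] (0.11901229619979858, 0.045485928654670715)
[ 0.63  -0.231] 1.6039953 [380.902 166.688] (0.1187358871102333, 0.04334640875458717)
```

View pics/c1.png

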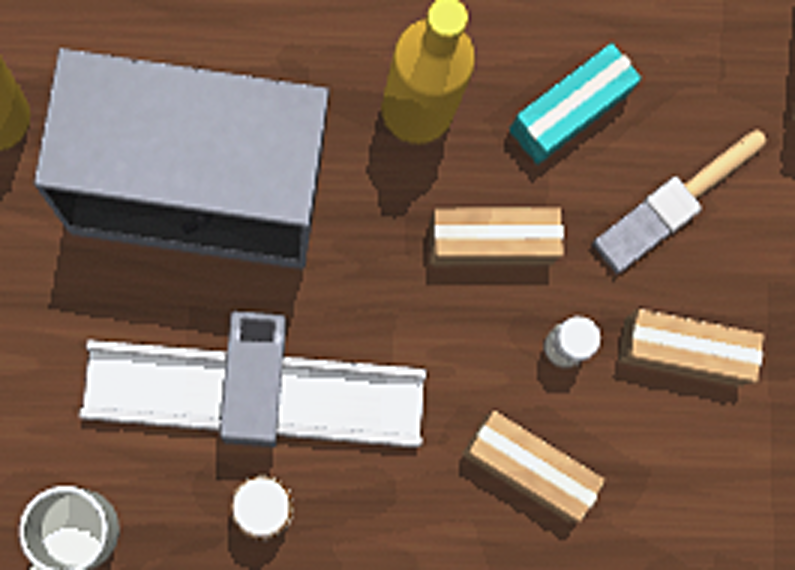

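Run:
```python
from h import *
np.set_printoptions(precision=4,suppress=True)
im=cv2.imread("pics/top0.png"); h=cv2.cvtColor(im,cv2.COLOR_BGR2HSV)
def rect(name,m,z,roi):
    x0,y0,x1,y1=roi; k=np.zeros_like(m); k[y0:y1,x0:x1]=m[y0:y1,x0:x1]
    n,l,s,_=cv2.connectedComponentsWithStats(k)
    for i in range(1,n):
        if s[i,4]<15: k[l==i]=0
    pts=cv2.findNonZero(k)
    w=np.array([ray("top",q[0],z)[:2] for q in pts],np.float32)
    r=cv2.minAreaRect(w); bx=cv2.boxPoints(r); e=sorted([bx[1]-bx[0],bx[2]-bx[1]],key=np.linalg.norm)
    print(name,np.array(r[0]),[np.linalg.norm(v) for v in e],"long deg",np.degrees(np.arctan2(e[1][1],e[1][0]))%180)
rect("channel",cv2.inRange(h,(0,0,150),(180,40,255)),.024,(235,200,362,242))
g=cv2.inRange(h,(100,15,90),(135,70,255))
print(h[140,277],h[215,299],h[165,240])
rect("beam",g,.085,(284,190,315,242))
rect("roof",cv2.inRange(h,(100,15,125),(135,90,255)),.182,(222,100,330,170))
rect("crate",cv2.inRange(h,(22,120,120),(35,255,255)),.026,(130,158,208,262))
def P(cx,cy): return (cx/3+215,cy/3+90)
for nm,z,L in(("beam",.085,[(232,312),(285,315),(277,442),(221,440)]),("roof",.182,[(62,48),(328,88),(305,222),(37,183)]),("chan",.024,[(88,341),(427,370),(421,445),(80,418)])):
    q=np.array([ray("top",P(*c),z)[:2] for c in L]);print(nm,q.tolist(),q.mean(0))
for nm,z,uv in(("tin",.066,(574,339)),("jar",.08,(262,506)),("mug",.085,(67,528)),("oilcap",.23,(447,17))): print(nm,ray("top",P(*uv),z))
```

```text
Traceback (most recent call last):
  File "h.py", line 5, in ray
    p=manip.camera_params(n); M=cv2.Rodrigues(p["rvec"])[0]; t=np.asarray(p["tvec"])
ValueError: time passes only in moves, steps and waits
```

```bash
python3 - <<'E'
s=open("h.py").read()
s=s.replace("def ray(","import functools\n@functools.lru_cache\ndef cam(n): return manip.camera_params(n)\ndef ray(",1).replace("p=manip.camera_params(n)","p=cam(n)")
s=s.replace("h=cv2","h=cv2")
open("h.py","w").write(s)
E
cat > rects.py <<'E'
from h import *
np.set_printoptions(precision=4,suppress=True)
im=cv2.imread("pics/top0.png"); h=cv2.cvtColor(im,cv2.COLOR_BGR2HSV)
def rect(name,m,z,roi):
    x0,y0,x1,y1=roi; k=np.zeros_like(m); k[y0:y1,x0:x1]=m[y0:y1,x0:x1]
    n,l,s,_=cv2.connectedComponentsWithStats(k)
    for i in range(1,n):
        if s[i,4]<15: k[l==i]=0
    pts=cv2.findNonZero(k)
    w=np.array([ray("top",q[0],z)[:2] for q in pts],np.float32)
    r=cv2.minAreaRect(w); bx=cv2.boxPoints(r); e=sorted([bx[1]-bx[0],bx[2]-bx[1]],key=np.linalg.norm)
    print(name,np.array(r[0]),[np.linalg.norm(v) for v in e],"long deg",np.degrees(np.arctan2(e[1][1],e[1][0]))%180)
rect("channel",cv2.inRange(h,(0,0,150),(180,40,255)),.024,(235,200,362,242))
g=cv2.inRange(h,(100,15,90),(135,70,255))
print(h[140,277],h[215,299],h[165,240])
rect("beam",g,.085,(284,190,315,242))
rect("roof",cv2.inRange(h,(100,15,125),(135,90,255)),.182,(222,100,330,170))
rect("crate",cv2.inRange(h,(22,120,120),(35,255,255)),.026,(130,158,208,262))
def P(cx,cy): return (cx/3+215,cy/3+90)
for nm,z,L in(("beam",.085,[(232,312),(285,315),(277,442),(221,440)]),("roof",.182,[(62,48),(328,88),(305,222),(37,183)]),("chan",.024,[(88,341),(427,370),(421,445),(80,418)])):
    q=np.array([ray("top",P(*c),z)[:2] for c in L]);print(nm,q.round(4).tolist(),q.mean(0))
for nm,z,uv in(("tin",.066,(574,339)),("jar",.08,(262,506)),("mug",.085,(67,528)),("oilcap",.23,(447,17))): print(nm,ray("top",P(*uv),z))
E
python3 rects.py
```

```text
channel [ 0.4805 -0.0055] [np.float32(0.10258477), np.float32(0.31956193)] long deg 88.27792
[116  20 183] [116  20 178] [120  14  54]
beam [ 0.4802 -0.0069] [np.float32(0.050329007), np.float32(0.11312299)] long deg 177.05481
roof [0.6682 0.0562] [np.float32(0.11858292), np.float32(0.22814956)] long deg 83.26741
crate [0.4959 0.3603] [np.float32(0.17147306), np.float32(0.2528534)] long deg 2.6430922
beam [[0.5364, 0.0131], [0.5352, -0.0344], [0.4215, -0.0309], [0.4218, 0.0185]] [ 0.4787 -0.0084]
roof [[0.7403, 0.1598], [0.7133, -0.0646], [0.5973, -0.0486], [0.6229, 0.1737]] [0.6684 0.0551]
chan [[0.5147, 0.1499], [0.4973, -0.1694], [0.4267, -0.1648], [0.4422, 0.1533]] [ 0.4702 -0.0078]
tin [ 0.5247 -0.2985  0.066 ]
jar [ 0.3653 -0.0195  0.08  ]
mug [0.3413 0.1493 0.085 ]
oilcap [ 0.7591 -0.1578  0.23  ]
```

Top view measurements: bridge origin ≈(0.471,-0.007) at yaw -3.0°, switch box (0.668,0.056) at -6.7°, crate (0.496,0.360) at +2.6°. First the toggle: I'll come in tilted 35° with the fingers shut and check IK.

```bash
cat >> h.py <<'E'
np.set_printoptions(precision=4,suppress=True)
def frame2(xy,deg):
    c,s=np.cos(np.radians(deg)),np.sin(np.radians(deg)); M=np.array([[c,-s],[s,c]]); o=np.array(xy)
    return lambda x,y,z: np.append(o+M@[x,y],z)
BR=frame2((.471,-.007),-3.0); BX=frame2((.6683,.0557),-6.73); CR=frame2((.4959,.3603),2.64)
def ori(point,jaw):
    y=np.array(point,float);y/=np.linalg.norm(y);z=np.array(jaw,float);z-=y*(z@y);z/=np.linalg.norm(z)
    return R.from_matrix(np.column_stack([np.cross(y,z),y,z])).as_rotvec()
def best(p,point,jaw):
    """orientation (of the two equal grasps) with the smaller wrist turn"""
    q0=np.array(manip.get_joint_pos()); c=[]
    for s in(1,-1):
        o=ori(point,s*np.array(jaw)); q=manip.solve_ik(p,o)
        if q is not None: c.append((np.abs(np.array(q)-q0).max(),o,q))
    return min(c,key=lambda t:t[0])[1:]
def down(a): return (0,0,-1),(np.cos(a),np.sin(a),0)
def force(n=4):
    f=[]
    for _ in range(n): manip.pause(.02); f.append(manip.get_wrist_force())
    return np.mean(f,0)
E
python3 - <<'E'
from h import *
t=np.radians(35); b=BX(1,0,0)-BX(0,0,0)
pt=b*np.cos(t)+[0,0,-np.sin(t)]; jw=b*np.sin(t)+[0,0,np.cos(t)]
tgt=BX(-.037,-.055,.089)
pre=tgt-.11*pt
o,q=best(pre,pt,jw); print(pre,q); print(manip.solve_ik(tgt,o))
o2,q2=best([.35,-.3,.35],*down(np.radians(-45))); print(q2)
manip.gripper_to(0.0,20)
manip.move_to([.35,-.3,.35],o2); print(manip.get_time())
manip.move_to(pre,o); print(manip.get_time(),manip.get_position(),pre)
manip.pause(.3);print([force(5) for _ in range(3)])
cv2.imwrite("pics/t1.png",manip.camera("side")[90:310,120:460])
E
```

```text
[0.5356 0.016  0.1521] [0.1823 0.297  2.5344 3.5428 0.668  2.9955]
None
[-0.7119 -0.0125  1.8126  0.      1.3414  0.0735]
2.1167
5.0833 [0.5361 0.0159 0.1524] [0.5356 0.016  0.1521]
[array([-0.425 ,  0.1461, -0.1102]), array([-0.2398, -0.0313,  0.3725]), array([ 0.2531, -0.1541, -0.1577])]
```

View pics/t1.png

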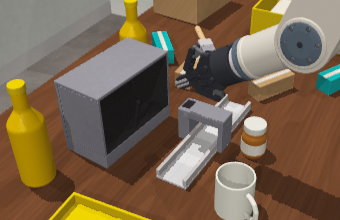

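The gripper is in front of the hood, above the bridge, with the hand at crop (205,70). The target has no IK solution in this branch, so I'll try other wrist choices.

Run:
```python
from h import *
b=BX(1,0,0)-BX(0,0,0); l=np.array([-b[1],b[0],0])
for td in(30,35,40):
  t=np.radians(td); pt=b*np.cos(t)+[0,0,-np.sin(t)]; up=b*np.sin(t)+[0,0,np.cos(t)]
  for nm,jw in(("up",up),("-up",-up),("l",l),("-l",-l)):
    for y in(-.055,.005):
      tg=BX(-.037,y,.089); o=ori(pt,jw)
      for p in(tg-.11*pt,tg):
        q=manip.solve_ik(p,o); print(td,nm,y,None if q is None else np.round(q,2))
```

```text
30 up -0.055 None
30 up -0.055 None
30 up 0.005 None
30 up 0.005 None
30 -up -0.055 [ 0.21  0.42  2.58  3.5   0.92 -0.06]
30 -up -0.055 [ 0.12  0.61  2.4   3.4   0.92 -0.04]
30 -up 0.005 [ 0.42  0.42  2.53  3.75  0.89 -0.12]
30 -up 0.005 [ 0.28  0.62  2.36  3.59  0.9  -0.08]
30 l -0.055 [0.21 0.42 2.58 3.5  0.92 1.52]
30 l -0.055 [0.12 0.61 2.4  3.4  0.92 1.53]
30 l 0.005 [0.42 0.42 2.53 3.75 0.89 1.45]
30 l 0.005 [0.28 0.62 2.36 3.59 0.9  1.49]
30 -l -0.055 [ 0.21  0.42  2.58  3.5   0.92 -1.63]
30 -l -0.055 [ 0.12  0.61  2.4   3.4   0.92 -1.61]
30 -l 0.005 [ 0.42  0.42  2.53  3.75  0.89 -1.69]
30 -l 0.005 [ 0.28  0.62  2.36  3.59  0.9  -1.65]
35 up -0.055 [0.18 0.3  2.53 3.54 0.67 3.  ]
35 up -0.055 None
35 up 0.005 [0.38 0.31 2.49 3.82 0.68 2.88]
35 up 0.005 [0.27 0.55 2.33 3.62 0.72 3.  ]
35 -up -0.055 [ 0.18  0.3   2.53  3.54  0.67 -0.15]
35 -up -0.055 [ 0.11  0.54  2.37  3.41  0.74 -0.07]
35 -up 0.005 [ 0.38  0.31  2.49  3.82  0.68 -0.26]
35 -up 0.005 [ 0.27  0.55  2.33  3.62  0.72 -0.14]
35 l -0.055 [0.18 0.3  2.53 3.54 0.67 1.42]
35 l -0.055 [0.11 0.54 2.37 3.41 0.74 1.5 ]
35 
[... 344 characters left out ...]
0.09 0.48 2.33 3.45 0.56 3.02]
40 up 0.005 [0.35 0.24 2.43 3.97 0.48 2.69]
40 up 0.005 [0.25 0.5  2.3  3.69 0.56 2.91]
40 -up -0.055 [ 0.16  0.21  2.47  3.64  0.45 -0.28]
40 -up -0.055 [ 0.09  0.48  2.33  3.45  0.56 -0.13]
40 -up 0.005 [ 0.35  0.24  2.43  3.97  0.48 -0.45]
40 -up 0.005 [ 0.25  0.5   2.3   3.69  0.56 -0.23]
40 l -0.055 [0.16 0.21 2.47 3.64 0.45 1.29]
40 l -0.055 [0.09 0.48 2.33 3.45 0.56 1.44]
40 l 0.005 [0.35 0.24 2.43 3.97 0.48 1.12]
40 l 0.005 [0.25 0.5  2.3  3.69 0.56 1.34]
40 -l -0.055 [ 0.16  0.21  2.47  3.64  0.45 -1.85]
40 -l -0.055 [ 0.09  0.48  2.33  3.45  0.56 -1.7 ]
40 -l 0.005 [ 0.35  0.24  2.43  3.97  0.48 -2.03]
40 -l 0.005 [ 0.25  0.5   2.3   3.69  0.56 -1.8 ]
```

Run:
```python
from h import *
b=BX(1,0,0)-BX(0,0,0); l=np.array([-b[1],b[0],0]); t=np.radians(35)
pt=b*np.cos(t)+[0,0,-np.sin(t)]; up=b*np.sin(t)+[0,0,np.cos(t)]
o=ori(pt,-up); tg=BX(-.037,-.055,.089)
manip.move_to(tg-.11*pt,o)
for d in(.06,.03,.0):
    manip.movel(tg-d*pt,velocity=.06); print(d,force(3))
manip.pause(.3); f0=force(8); hit=None
for y in np.arange(-.053,-.0119,.002):
    manip.movel(BX(-.037,y,.089),velocity=.04); f=(force(5)-f0)@l
    print(round(y*1e3),round(f,2),end="; ")
    if f<-1.0:
        f=(force(8)-f0)@l
        if f<-.8: hit=y; break
print("hit",hit,f,"t",manip.get_time())
```

```text
0.06 [ 0.0087 -0.0933  0.1938]
0.03 [ 0.1507 -0.1108  0.0273]
0.0 [-0.215   0.1358 -0.104 ]
-53 -0.08; -51 -0.34; -49 -0.59; -47 0.06; -45 -0.44; -43 0.15; -41 -0.51; -39 -0.15; -37 -2.15; hit -0.036999999999999984 -2.226053070185838 t 14.3333
```

The toggle is OFF: contact came at finger edge ≈-26 mm with 2.2 N. I'll flip it, then feel again from the right.

Run:
```python
from h import *
b=BX(1,0,0)-BX(0,0,0); l=np.array([-b[1],b[0],0]); t=np.radians(35)
pt=b*np.cos(t)+[0,0,-np.sin(t)]
for y in(-.030,-.022,-.015,-.009):
    manip.movel(BX(-.037,y,.089),velocity=.04); print(y,force(3)@l)
manip.movel(BX(-.037,-.03,.089),velocity=.06); manip.pause(.4); f0=force(8)
for y in(-.024,-.018,-.012,-.008,-.006,-.004,-.002,0,.002,.004):
    manip.movel(BX(-.037,y,.089),velocity=.04); f=(force(6)-f0)@l; print(y,round(f,2),end="; ")
    if f<-.8: break
tg=BX(-.037,-.03,.089)
manip.movel(tg,velocity=.1); manip.movel(tg-.12*pt,velocity=.15); p=manip.get_position()
manip.movel([p[0]-.1,p[1]-.05,.30],velocity=.25)
print(manip.get_time(),manip.get_joint_pos())
```

```text
-0.03 -1.2305989454082236
-0.022 0.43263284043610933
-0.015 -0.3158417897537596
-0.009 -0.161760890468865
-0.024 0.58; -0.018 0.04; -0.012 0.12; -0.008 0.57; -0.006 0.2; -0.004 0.54; -0.002 -0.01; 0 0.47; 0.002 -7.26; Traceback (most recent call last):
  File "<stdin>", line 12, in <module>
rig.PlanningError: the arm cannot follow that straight line within its joint ranges
```

The toggle is ON: it now meets the finger at the ON stop, finger edge ≈+12 mm. Now retreat and start on the first carton.

```bash
cat >> h.py <<'E'
DZ=.022; CHD=np.radians(87.0)     # TCP above carton underside; channel direction
def go(p,o=None,v=.2): manip.movel(p,frame=o,velocity=v)
def pick(c,a,off=.02,lift=.10):
    """grip across, off mm behind the middle (towards the end that will trail)"""
    u=np.array([np.cos(a),np.sin(a)])
    if u[1]<0: u=-u
    if u@[np.cos(CHD),np.sin(CHD)]<0: u=-u
    g=c-off*u; j=np.arctan2(u[1],u[0])-np.pi/2
    p=np.append(g,.16); o,q=best(p,*down(j))
    manip.gripper_to(.085,60); manip.move_to(p,o); go(np.append(g,DZ),v=.15)
    manip.gripper_to(.02,60); w=manip.get_width()
    go(np.append(g,lift+DZ),v=.15); return w,manip.get_width()
def chan(y,z): return BR(0,y,z+.006+DZ)
def near(p,jaw_angle):
    o,_=best(p,*down(jaw_angle)); return o
E
python3 - <<'E'
from h import *
b=BX(1,0,0)-BX(0,0,0); t=np.radians(35); pt=b*np.cos(t)+[0,0,-np.sin(t)]
tg=BX(-.037,-.03,.089); manip.movel(tg,velocity=.1)
manip.movel(tg-.11*pt,velocity=.15)
o,q=best([.38,-.12,.30],*down(np.radians(-30))); manip.move_to([.38,-.12,.30],o); print(manip.get_time(),q)
im=manip.camera("top"); cv2.imwrite("pics/a1.png",im)
C=cartons(im)
for c in C: print(*c)
E
```

```text
26.8833 [-0.3096 -0.087   1.9916 -0.      1.2369  0.214 ]
[ 0.5275 -0.4175] 1.4026738 [447.2072 204.5315] (0.11840599030256271, 0.04464563727378845)
[ 0.6297 -0.2314] 1.603995 [381.0901 166.6216] (0.11867990344762802, 0.04334640875458717)
```

```bash
cat >> h.py <<'E'
def to_channel(off=.02,lift=.085):
    o=near(chan(-.118,lift),CHD-np.pi/2)
    manip.movel(chan(-.098-off,lift),frame=o,velocity=.2)
    go(chan(-.098-off,.002),v=.12)
E
python3 - <<'E'
from h import *
c=min(cartons(),key=lambda c:np.linalg.norm(c[0]-[.63,-.231]))
print(c[0]); print(pick(c[0],c[1]),manip.get_time())
to_channel(); print(manip.get_width(),manip.get_time(),manip.get_position(),force())
for n in("top","side"): cv2.imwrite(f"pics/b_{n}.png",manip.camera(n))
a=cv2.imread("pics/b_top.png")[150:270,220:420];b=cv2.imread("pics/b_side.png")[130:290,250:450]
cv2.imwrite("pics/b.png",np.vstack([cv2.resize(a,None,fx=2,fy=2),cv2.resize(b,None,fx=2,fy=2)]))
E
```

```text
[ 0.6297 -0.2314]
(0.04495226865863957, 0.04431143637783355) 31.3
0.04485541641530287 33.3333 [ 0.4651 -0.125   0.0299] [ 0.0363  0.0996 -1.2606]
```

View pics/b.png

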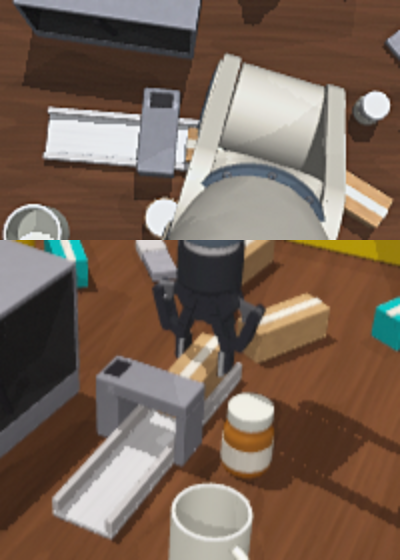

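The carton is in the channel behind the opening, with its end at (192,140) in the top crop. Next: regrip the tail, push, then draw from the other side.

```bash
cat >> h.py <<'E'
def push(c0=-.098,log=True):
    manip.gripper_to(.062,60); go(chan(c0-.043,.002),v=.15); manip.gripper_to(.02,60); w=manip.get_width()
    go(chan(c0-.043,.003),v=.1)
    F=0
    for y in np.linspace(c0-.043,-.046,4)[1:]:
        go(chan(y,.003),v=.08); f=force(2); F=max(F,np.abs(f).max())
        if np.abs(f).max()>12: print("force",f,y); break
    print("push w",w,manip.get_width(),"F",F,"t",manip.get_time())
def over():
    y=-.046; manip.gripper_to(.068,60); go(chan(y,.10),v=.2); go(chan(.046,.10),v=.2); go(chan(.046,.002),v=.15)
def pull():
    manip.gripper_to(.02,60); w=manip.get_width(); go(chan(.046,.003),v=.1)
    F=0
    for y in np.linspace(.046,.143,4)[1:]:
        go(chan(y,.003),v=.08); f=force(2); F=max(F,np.abs(f).max())
        if np.abs(f).max()>12: print("force",f,y); break
    print("pull w",w,manip.get_width(),"F",F,"t",manip.get_time())
E
python3 - <<'E'
from h import *
push()
cv2.imwrite("pics/p1.png",cv2.resize(manip.camera("side")[130:290,250:450],None,fx=2,fy=2))
E
```

```text
push w 0.04482637934220921 0.04495448459468557 F 1.8363251789034378 t 36.4917
```

View pics/p1.png

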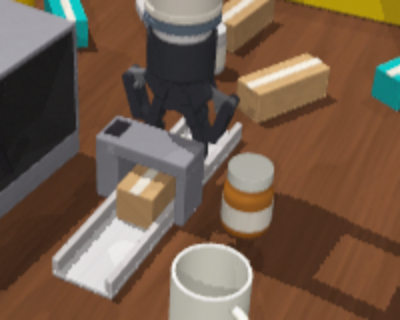

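The carton sticks out beyond the bridge at crop (143,200). Next I'll go over with the empty hand and draw it out.

Run:
```python
from h import *
over(); pull()
cv2.imwrite("pics/p2s.png",manip.camera("side"))
cv2.imwrite("pics/p2.png",np.vstack([cv2.resize(cv2.imread("pics/p2s.png")[130:330,220:450],None,fx=2,fy=2)]))
```

```text
pull w 0.04489603460132808 0.045212071449947676 F 5.659410415013044 t 41.3
```

View pics/p2.png

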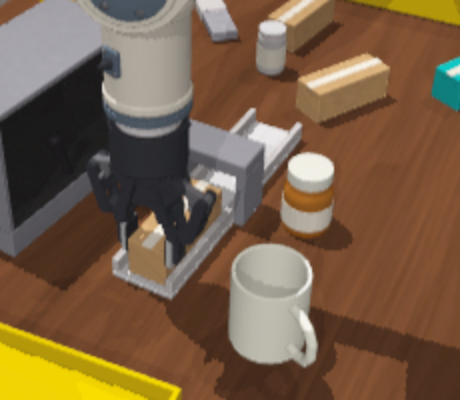

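```bash
cat >> h.py <<'E'
def crate(x,c=.094):
    manip.gripper_to(.062,60); go(chan(c,.002),v=.15); manip.gripper_to(.02,60); w=manip.get_width()
    go(chan(c,.07),v=.15)
    a=np.radians(2.64); p=CR(x,0,.12); o=near(p,a)
    go(p,o,.2); w2=manip.get_width(); go(CR(x,0,.005+DZ+.003),v=.12); manip.pause(.1); f=force(2)
    manip.gripper_to(.056,60); go(CR(x,0,.16),v=.2); print("crate w",w,w2,f,"t",manip.get_time())
E
python3 - <<'E'
from h import *
crate(.072)
manip.gripper_to(.085,60); o=near(np.array([.38,.2,.30]),np.radians(0)); manip.move_to([.38,.2,.30],o)
im=manip.camera("top"); cv2.imwrite("pics/q1.png",im[100:350,120:520])
for c in cartons(im): print(*c)
E
```

```text
crate w 0.04500667637707427 0.04519340494558534 [-0.1122 -0.1811 -1.8341] t 46.7333
[ 0.4111 -0.2679] 1.038889 [393.875  244.8462] (0.11813074350357056, 0.0449843555688858)
[ 0.5278 -0.4175] 1.402669 [447.2072 204.4595] (0.11840612441301346, 0.04409072920680046)
[0.567  0.3644] 1.6039943 [167.1622 180.7117] (0.11895860731601715, 0.04244900122284889)
```

View pics/q1.png

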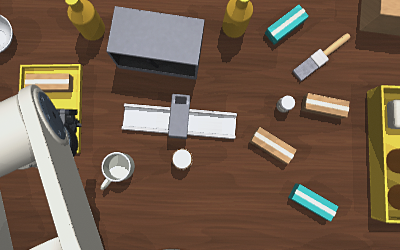

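The first carton lies flat in the crate at crop (47,82). The other two are unmoved at (273,146) and (327,105). On to the second.

```bash
cat > run.py <<'E'
from h import *
import sys
tgt=np.array(eval(sys.argv[1])); c=min(cartons(),key=lambda c:np.linalg.norm(c[0]-tgt)); print(c[0],c[1],c[3])
assert np.linalg.norm(c[0]-tgt)<.07
print("pick",pick(c[0],c[1])); assert manip.get_width()>.04
to_channel(); print("in channel",manip.get_width(),force(),manip.get_time()); assert manip.get_width()>.04
push()
cv2.imwrite(sys.argv[2],cv2.resize(manip.camera("side")[130:290,250:450],None,fx=2,fy=2))
E
python3 run.py "[.411,-.268]" pics/r1.png
```

```text
[ 0.4111 -0.2679] 1.0388894 (0.11813072115182877, 0.044984370470047)
pick (0.04525150995146966, 0.04489747987286632)
in channel 0.044938750375927004 [ 0.0528  0.3238 -1.8288] 54.6417
push w 0.0447344863348354 0.04497486306815606 F 2.3878419410794067 t 57.5167
```

View pics/r1.png

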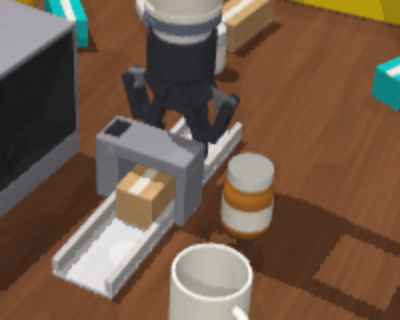

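The second carton is through in the same way, its end at crop (143,200).

```bash
cat > run2.py <<'E'
from h import *
import sys
over(); pull(); assert manip.get_width()>.04
crate(float(sys.argv[1]))
manip.gripper_to(.085,60); o=near(np.array([.38,.2,.30]),0); manip.move_to([.38,.12,.32],o)
im=manip.camera("top"); cv2.imwrite(sys.argv[2],im[100:350,120:520])
for c in cartons(im): print(*c)
E
python3 run2.py 0 pics/r2.png
```

```text
pull w 0.04468986206956624 0.04468454671517538 F 5.833760456240382 t 62.3167
crate w 0.045019348752810176 0.044616270132131486 [ 0.0646  0.2484 -1.858 ] t 67.6167
[ 0.5275 -0.4175] 1.4022564 [447.2072 204.4685] (0.11841995269060135, 0.044636789709329605)
[0.5346 0.3732] 1.6039951 [161.7667 191.1429] (0.13864055275917053, 0.10649030655622482)
```

View pics/r2.png

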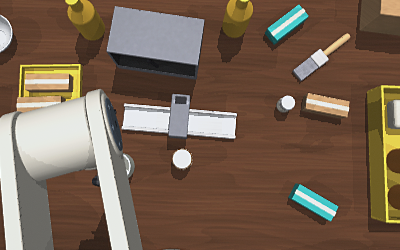

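The second carton seems shifted to the left in the crate, crop (39,104), possibly onto the wall. I'll move the arm away and look.

Run:
```python
from h import *
o=near(np.array([.38,-.15,.32]),0); manip.move_to([.38,-.15,.32],o)
t=manip.camera("top");s=manip.camera("side"); print(manip.get_time())
a=cv2.resize(t[150:270,125:285],(560,420),interpolation=cv2.INTER_CUBIC); b=cv2.resize(s[260:400,120:330],(560,373)[0:2]);
cv2.imwrite("pics/s1.png",np.hstack([cv2.resize(a,(400,300)),cv2.resize(b,(400,300))]))
for c in cartons(t): print(*c)
```

```text
70.4
[ 0.5275 -0.4175] 1.4026738 [447.2072 204.5315] (0.11840599030256271, 0.04464563727378845)
```

View pics/s1.png

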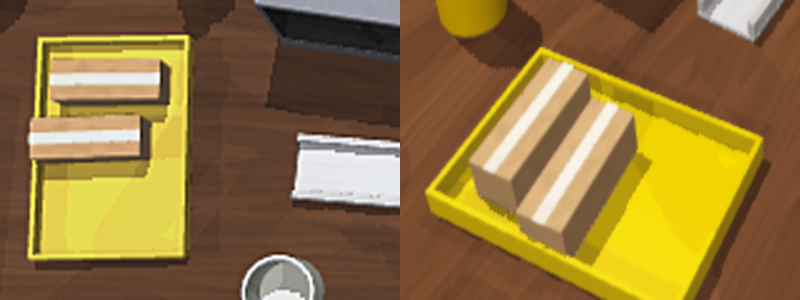

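The second carton slipped along in the grip by about 20 mm and its left end rests on the crate wall, crop (35,140). I'll regrip it, shift it right and set it down.

Run:
```python
from h import *
t=manip.camera("top"); h=cv2.cvtColor(t,cv2.COLOR_BGR2HSV)
m=cv2.inRange(h,(0,0,190),(180,60,255)); k=np.zeros_like(m); k[160:250,132:205]=m[160:250,132:205]
for c in cv2.findContours(k,cv2.RETR_EXTERNAL,cv2.CHAIN_APPROX_NONE)[0]:
    if cv2.contourArea(c)<60: continue
    w=np.array([ray("top",q[0],.058)[:2] for q in c],np.float32); r=cv2.minAreaRect(w); print(r, ((r[0][0]-.4959),(r[0][1]-.3603)))
    if abs(r[0][0]-.496)<.04: P=np.array(r[0])
u=np.array([np.cos(np.radians(92.64)),np.sin(np.radians(92.64))])
d=(P-CR(0,0,0)[:2]); print("offset in crate",d, P)
g=np.append(P,.20); o=near(g,np.radians(2.64)); manip.gripper_to(.056,40)
manip.move_to(g,o); go(np.append(P,.040),v=.12); manip.gripper_to(.02,40); print(manip.get_width())
go(np.append(P,.065),v=.1); go(CR(0,0,.065),v=.08); go(CR(0,0,.040),v=.08); print(force())
manip.gripper_to(.056,40); go(CR(0,0,.034),v=.08); manip.gripper_to(.02,40); print(manip.get_width(),force()); manip.gripper_to(.056,40); go(CR(0,0,.16),v=.2)
o=near(np.array([.38,-.15,.32]),0); manip.gripper_to(.085); manip.move_to([.38,-.15,.32],o)
t=manip.camera("top");s=manip.camera("side"); print(manip.get_time())
a=t[150:270,125:285]; b=s[260:400,120:330]
cv2.imwrite("pics/s2.png",np.hstack([cv2.resize(a,(400,300)),cv2.resize(b,(400,300))]))
for c in cartons(t): print(*c)
```

```text
((0.501002848148346, 0.3772640824317932), (0.013286460191011429, 0.11645295470952988), 3.531446695327759) (0.00510284814834594, 0.016964082431793204)
((0.56601881980896, 0.3608457148075104), (0.01120879128575325, 0.11776048690080643), 1.8884073495864868) (0.07011881980895995, 0.0005457148075103668)
offset in crate [0.0051 0.017 ] [0.501  0.3773]
0.04446552476956948
[0.7932 0.9033 1.5758]
0.04518493522693069 [ 0.4302 -0.361  -0.2697]
80.2583
[0.4955 0.3648] 1.6028439 [164.5    206.9914] (0.11947543919086456, 0.04443928971886635)
[ 0.5275 -0.4175] 1.4026738 [447.2072 204.5315] (0.11840599030256271, 0.04464563727378845)
[0.567  0.3644] 1.6039953 [166.5789 181.3684] (0.11895860731601715, 0.04243560880422592)
```

View pics/s2.png

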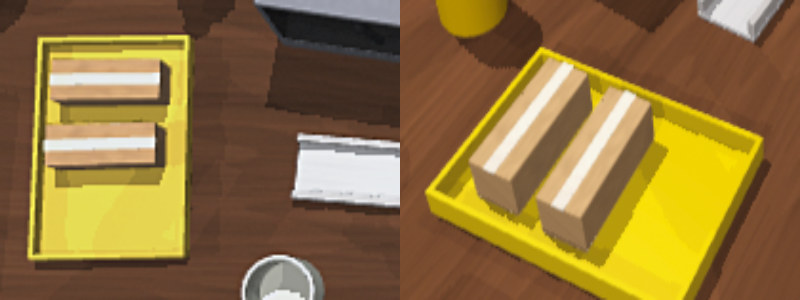

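Both now lie flat, with their left ends clear of the wall at crop (45,145). The third carton is still at (0.5275,-0.4175).

```bash
python3 run.py "[.5275,-.4175]" pics/u1.png
```

```text
[ 0.5275 -0.4175] 1.4026738 (0.11840599030256271, 0.04464563727378845)
pick (0.04484337983636661, 0.04512281132182621)
in channel 0.044792140903768596 [ 0.3228 -0.1755 -1.6405] 86.8583
push w 0.04468480072659252 0.04451398742502996 F 1.581627491623323 t 89.7333
```

View pics/u1.png

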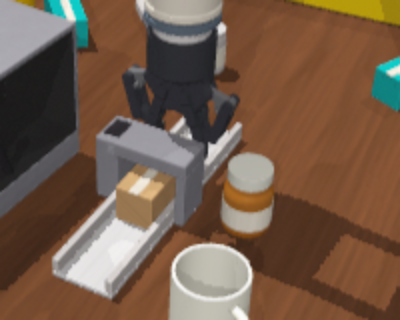

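The third carton is through the opening too, at crop (143,200). Now draw it out and put it in the near slot.

```bash
sed -i 's/\[.38,.2,.30\]/[.38,-.15,.32]/; s/\[.38,.12,.32\]/[.38,-.15,.32]/' run2.py; sed -i 's/^im=.*/im=manip.camera("top"); s=manip.camera("side"); cv2.imwrite("pics\/full.png",im); cv2.imwrite(sys.argv[2],np.hstack([cv2.resize(im[150:270,125:285],(400,300)),cv2.resize(s[260:400,120:330],(400,300))])); print(manip.get_time())/' run2.py; python3 run2.py -.072 pics/v1.png
```

```text
pull w 0.04474769060966476 0.044761116515093985 F 5.873417945236676 t 94.5333
crate w 0.04491840442798415 0.04484143977186065 [ 0.1074 -0.3112 -0.9616] t 99.8417
102.2667
[0.4241 0.3588] 1.6016661 [164.6838 233.0769] (0.11853812634944916, 0.043663207441568375)
[0.4955 0.3648] 1.6028439 [164.5    206.9914] (0.11947543919086456, 0.04443928971886635)
[0.567  0.3644] 1.6039953 [166.5789 181.3684] (0.11895860731601715, 0.04243560880422592)
```

View pics/v1.png

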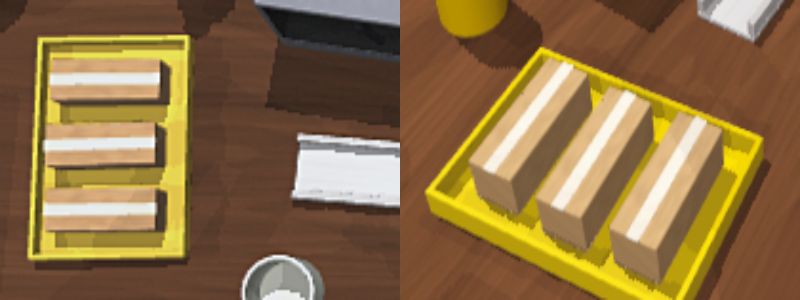

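All three lie flat, side by side, in the crate. Last a numeric check of the bystanders against the first picture, then hand in.

Run:
```python
from h import *
o=near(np.array([.32,-.35,.35]),-.8); manip.move_to([.32,-.35,.35],o)
a=cv2.imread("pics/top0.png"); b=manip.camera("top")
m=(cv2.absdiff(a,b).max(2)>60).astype(np.uint8); m=cv2.morphologyEx(m,cv2.MORPH_OPEN,np.ones((3,3)))
n,_,s,c=cv2.connectedComponentsWithStats(m)
print([(tuple(c[i].round().astype(int)),int(s[i,4])) for i in range(1,n) if s[i,4]>25])
print(len(cartons(b)),manip.get_wrist_force(),manip.get_time())
cv2.imwrite("pics/end.png",b)
```

```text
[((np.int64(381), np.int64(167)), 673), ((np.int64(169), np.int64(210)), 2554), ((np.int64(447), np.int64(204)), 680), ((np.int64(394), np.int64(245)), 713), ((np.int64(547), np.int64(313)), 10811), ((np.int64(500), np.int64(267)), 313), ((np.int64(469), np.int64(296)), 759), ((np.int64(624), np.int64(366)), 1200), ((np.int64(359), np.int64(353)), 1106), ((np.int64(543), np.int64(346)), 130), ((np.int64(459), np.int64(356)), 357), ((np.int64(291), np.int64(358)), 532), ((np.int64(324), np.int64(379)), 510), ((np.int64(224), np.int64(363)), 46), ((np.int64(377), np.int64(370)), 40), ((np.int64(433), np.int64(371)), 156), ((np.int64(369), np.int64(379)), 39), ((np.int64(219), np.int64(388)), 118), ((np.int64(343), np.int64(392)), 30), ((np.int64(597), np.int64(396)), 103), ((np.int64(227), np.int64(397)), 56), ((np.int64(571), np.int64(395)), 28)]
3 [ 0.9164  0.5923 -1.2218] 103.1667
```

View pics/end.png

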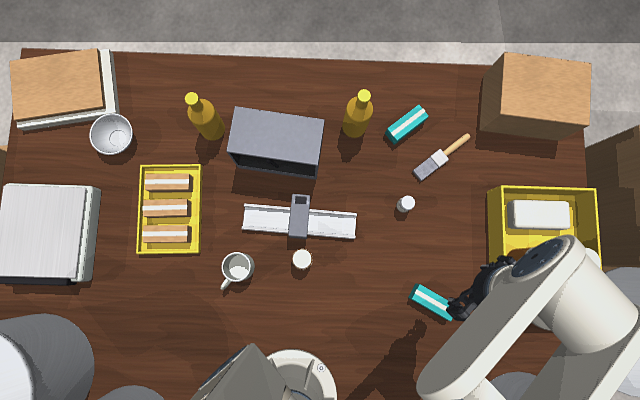

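The bystanders (tin, jar, mug, bottles, brush) and both turquoise bars are where they were. The only differences are the cartons, the crate contents and the arm with its shadow. The arm stands at z 0.35 and touches nothing.

```bash
python3 -c "
from rig import manip
manip.job_done()"
```

```text
the job is handed in; nothing more can be done
```

The job is handed in, at about 103 s of the 210 s allowed. The bridge is switched on and all three cartons are flat in the low yellow crate.

- **Switch:** I felt the toggle at OFF (contact about 2.2 N where expected) and pushed it left. Feeling again from the right met it at the ON stop, with 7.3 N on that last touch, which pushed towards ON and was firmer than intended.
- **Cartons:** Each was laid in the channel, pushed under the bridge by its tail, drawn out by its leading end and put in the crate. The second was found about 20 mm too far left, with one end resting on the crate wall. I regripped it, shifted it and set it down flat.
- **Last checks:** The final pictures show the three cartons side by side on the crate floor. The last top view matches the first one for every bystander and both turquoise bars. The arm stands clear. No check was left failing; I did not feel the toggle again at the end.

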